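# Pump up the sheet-metal hold-down

### The arm

A 6-joint arm with a two-finger parallel gripper is mounted at the origin on the work surface. World frame = base frame: x ahead of the robot, y to its left, z up, the work surface at z = 0. Lengths are in m, angles in rad, forces in N, time in s.
With the tool pointing down it reaches from about 0.275 to 0.75 m from the base axis. Payload 10.2 kg.
Tool frame: the origin (TCP) lies midway between the tips of the shut fingers; the grasp point (between the pads) lies 19 mm behind it; z points along the fingers, y is the line along which they close (so a half turn about z gives the same grasp; the last joint's range is limited). The gripper opens to 88 mm and grips with 3 to 60 N. Pads are 18 mm wide; open, the fingers measure 123 mm over their backs; the gripper's body (75 mm by 187 mm) begins 45 mm behind the grasp point.
Start: joints at [-1.348, 0.313, 1.498, -0, 1.331, -0.223], TCP at [0.226, -0.474, 0.239] pointing down, gripper open.
Joint ranges: [-2.94, 2.94], [-0.97, 2.17], [0.19, 2.56], [-1.23, 4.37], [0.02, 3.11], [-2.88, 2.88]. Speed limits (rad/s): [2.39, 2.39, 3.01, 3.14, 3.14, 3.14].

### API

Orientations are given as a unit quaternion [x, y, z, w].
In Python, from plant import monitor, cams, job gives the robot as it stands. The module is installed in compiled form; this text tells all that it offers.
- The arm moves only by the shell command python3 -m creep 'ROWS' [OPENING] [FORCE]. ROWS is JSON, one flat list of numbers, 4 for each row, row after row: the shift along the tool's x, y, z in cm, then the turn about the tool's z in degrees. In form: [tx, ty, tz, yaw, tx, ty, tz, yaw, ...]. A call has 1 to 20 rows; each row is the pose to reach, as a shift and turn from the pose commanded when the call began, along the tool's axes at that moment; what a row does not reach only later rows make up. A row lasts 1/10 s, in which the tool goes at most 50 mm and 8.59 degrees, less where a joint would pass 70% of its speed; a pose out of reach is approached as far as the arm can. A call with a gripper value outside its range is refused whole. OPENING is the closure, from -1 (fully open) to 1 (shut), so that 0 is half open, set as the call begins (- or left out, the last holds). The fingers move at their own pace and stop on an object; FORCE is the grip in N (left out, the last holds). Time passes only in rows, so rows that repeat a pose let the fingers close. It gives the time, the measured TCP pose, the force, the opening and the grip force at its end, in the units of the state.
- monitor.sense(): the state, without advancing time (a new reading comes with each control period).
- cams.snapshot(name): name is "scene" or "side" or "wrist"; returns a dict with "pixels" (384x512x3 uint8, red, green, blue), "K" (3x3 intrinsics, pixels), "world_from_camera" (4x4, takes a point from camera to world coordinates); the wrist camera has in their place "hand_eye" (4x4, takes a point from camera to tool coordinates, whose origin is the TCP and whose axes are the flange's). Camera axes: x right, y down, z forward; pixel columns grow to the right and rows downward; lengths in m; the calibration is good to about 2 mm. A picture is of the moment at which its call begins: read the wrist's pose just before it. There is no depth.
- job.finish_job(): hands the job in; it is judged then, once.
Trained networks look in a picture, given as the dict that the camera call returned (one of the last four; its "shot" number tells which), for a name from the list of things; names that differ only in an ending like _2 or _b are one class to them, and where a whole thing is asked for, a point or a joint stands for the part that bears it (a point fixed in the world has none). Each returns a list of dicts, best first, with "confidence" (0 to 1); they miss things now and then, are a little off and sometimes report something else, mostly with a low value. They report only what shows in the picture. A call takes as long as a camera call.
- cams.find_in(picture, query): "point" ([x, y, z] in m, in the coordinates of the camera as it stood for that picture, good to about 4 mm: the middle of the surface that is visible of it).
- cams.trace(picture, query): "pixels" (384x512 bool, what is visible of it).
- cams.tip_of(picture, query): "point" ([x, y, z] in m, in the coordinates of the camera as it stood for that picture, good to about 4 mm: a listed point, or the origin of a listed thing).
The state is a dict: "time": time; "joints": joint angles; "qd": joint speeds; "effort": joint torques, N m; "position": TCP position; "tool_rot": TCP orientation; "ft_force": force on the tool from outside, world axes, zero at the start; "torque": the same for the moment, N m; "width": finger opening in m; "grasp_force": force on a finger pad.
Only numpy, scipy, OpenCV 4.12 (cv2) and the standard library are available. Lean on these libraries where they do the work, as an engineer would, in place of code of your own. Each camera call takes 0.05 s, during which the arm holds its last target. There are 200 camera calls.

### The job

Charge the hydraulic hold-down on the bench: push its release lever round by the post until it is fully closed, then pump the plunger with the fingertips, full strokes down and letting it spring right back each time, until the pressure indicator pin stands fully out. Do not touch the pin itself, leave the jar, tin and screwdriver where they are, and finish with the plunger let go and fully up.

Things in the scene. Friction and masses are not known exactly. Their poses are not given: they have to be found in the camera images.
- pump: bolted-down pump unit: base plate 240 x 240 x 10 mm (x -65 to 175, y -115 to 125 mm) with a grey block 70 (x) x 225 (y) mm, top 72 mm above the bench. Origin on the bench under the plunger's axis; z up; axes turn with the unit. On the block at x = 0: lever pivot at y = -75, plunger at y = 0, pin at y = +85 mm. A jack 85 mm high stands at x = 99 to 173; a 14 mm lever stop peg at (-28, -73)
- plunger_top (a point): centre of the top of the plunger's black mushroom cap (48 mm diameter, 16 mm thick, on a steel rod 18 mm thick); 136 mm above the bench when up, 104 mm when pressed fully down
- plunger (a joint): plunger travel in m: 0 fully up, 0.032 fully down; the spring needs 4 N to start, 10 N at the bottom, plus about 1 N of pumping load, and brings it back up by itself. With the lever closed, each stroke of at least 28 mm down and right back up raises the pin about 8 mm (the first may differ); with it open the pin does not move. Strokes after the pin is fully out do nothing
- pin_top (a point): centre of the top of the indicator pin (brass, 20 mm diameter), which rises straight up from a dark collar (32 mm diameter, its top 80 mm above the bench); the pin's top is 84 mm above the bench when in, 125 mm when fully out. A dark groove round the pin's foot comes out of the collar only when it is fully out
- indicator (a joint): how far the pin is out, in m: 0 in, about 0.041 fully out (0.038 and more counts); starts between 0 and 0.016; so 3 to 5 full strokes are needed. It stays where the pump has raised it
- indicator_pin: the pin itself, not to be touched; origin 4 mm below its top
- valve (a joint): release lever's angle in rad about the vertical through lever_pivot: 0 wide open (lever points along the pump's -y), 1.3 fully closed on its stop (points nearly along the pump's -x, to the robot's side); grows clockwise seen from above; 1.15 or more counts as closed. Starts between 0 and 0.35; stays where it is left; about 1 N at the post turns it
- lever_pivot (a point): on the axis of the release lever, on the top of its hub, 88 mm above the bench
- lever_post (a point): centre of the top of the black upright post at the lever's free end, 116 mm above the bench, 60 mm from the pivot's axis; the post is 14 mm in diameter and stands 29 mm above the flat steel arm of the lever
- jar: amber glass jar with a steel lid, 52 mm diameter, 75 mm high, loose; origin under its centre
- tin: steel can with a paper label, 60 mm diameter, 100 mm high, loose; origin under its centre
- driver: screwdriver with a black handle, lying loose on the bench; origin on the bench under it

How it is judged:
By the outcome, as a careful person would: the job done as asked, in the order asked, and still so for the second after the job is handed in, with the robot touching nothing.
It also fails if it takes over 58 s, if anything falls off the work surface, if the arm or the gripper's body presses on something with over 40 N, if the wrist force passes 120 N, or if a joint passes its speed limit or range.

## Working session

There is one attempt and no reset: what is moved stays moved. The work goes in short steps, Python scripts to look and compute and a shell command to move; the robot and the scene stay as the last step left them, time stands still between calls to the robot, and variables do not carry over. Pictures are saved under pics/ and viewed, at most 10 in all, crops included, and the job is handed in when it is done.

```bash
mkdir -p pics
cat > h.py <<'E'
import numpy as np, cv2
from plant import monitor, cams, job
from scipy.spatial.transform import Rotation as R
def look(name, qs, save=None):
    s=monitor.sense(); p=cams.snapshot(name)
    if 'hand_eye' in p:
        T=np.eye(4);T[:3,:3]=R.from_quat(s['tool_rot']).as_matrix();T[:3,3]=s['position'];T=T@p['hand_eye']
    else: T=p['world_from_camera']
    if save: cv2.imwrite('pics/'+save,p['pixels'][:,:,::-1])
    for q in qs:
        for d in cams.tip_of(p,q)[:2]:
            c=np.array(d['point']);w=T[:3,:3]@c+T[:3,3];u=p['K']@c
            print(name,q,round(d['confidence'],2),w.round(4),(u[:2]/u[2]).round())
    return p,T
E
python3 - <<'E'
from h import *
s=monitor.sense();print(s)
for n in('scene','side'):look(n,['pump','plunger_top','pin_top','lever_pivot','lever_post','jar','tin','driver'],n+'0.png')
E
```

```text
{'time': 0.0, 'joints': array([-1.34837620e+00,  3.13421024e-01,  1.49844114e+00, -1.28845955e-05,
        1.33101292e+00, -2.23456084e-01]), 'qd': array([-0.00088274, -0.00245731, -0.00057866, -0.00146397, -0.00055384,
        0.00067969]), 'effort': array([ 9.06067035e-04, -4.02216589e+01, -2.52265817e+01,  6.95089158e-02,
        3.53404332e-02, -1.04739452e-04]), 'position': array([ 0.22630765, -0.4734377 ,  0.23817438]), 'tool_rot': array([ 9.75251517e-01,  2.21097418e-01, -5.92486252e-06, -6.41215639e-04]), 'ft_force': array([-0.47747211, -0.84337053, -0.38303121]), 'torque': array([ 0.04213237, -0.00082301, -0.01160757]), 'grasp_force': 0.0, 'width': 0.08796815529098476}
scene pump 0.77 [ 0.5479  0.0211 -0.0044] [237. 234.]
scene pump 0.26 [0.412  0.1544 0.0007] [293. 187.]
scene plunger_top 0.67 [0.5468 0.0188 0.1347] [233. 189.]
scene pin_top 0.51 [0.5463 0.0982 0.0887] [274. 204.]
scene pin_top 0.49 [ 0.5484  0.0203 -0.0016] [237. 233.]
scene lever_pivot 0.83 [ 0.5456 -0.0558  0.0868] [197. 206.]
scene lever_post 0.55 [ 0.5387 -0.1149  0.1154] [165. 194.]
scene tin 0.57 [ 0.5421 -0.2392 -0.0022] [116. 233.]
scene driver 0.76 [0.4136 0.1525 0.0009] [293. 187.]
side pump 0.58 [0.5472 0.0204 0.0006] [265. 205.]
side plunger_top 0.7 [0.5502 0.0191 0.1378] [265. 159.]
side plunger_top 0.27 [ 0.5512  0.229  -0.001 ] [230. 283.]
side pin_top 0.55 [0.5471 0.1057 0.0832] [252. 208.]
side lever_pivot 0.62 [ 0.5516 -0.0536  0.0857] [274. 154.]
side lever_pivot 0.46 [ 0.5402 -0.2367  0.0052] [298. 132.]
side lever_post 0.54 [ 0.5382 -0.1153  0.1148] [288. 128.]
side lever_post 0.5 [0.4148 0.1528 0.0007] [308. 269.]
side jar 0.63 [5.515e-01 2.340e-01 5.000e-04] [229. 284.]
side jar 0.41 [0.5509 0.1035 0.0844] [251. 207.]
side tin 0.87 [ 0.5399 -0.2367  0.0038] [298. 132.]
side driver 0.7 [ 4.159e-01  1.531e-01 -2.000e-04] [308. 269.]
```

View pics/scene0.png

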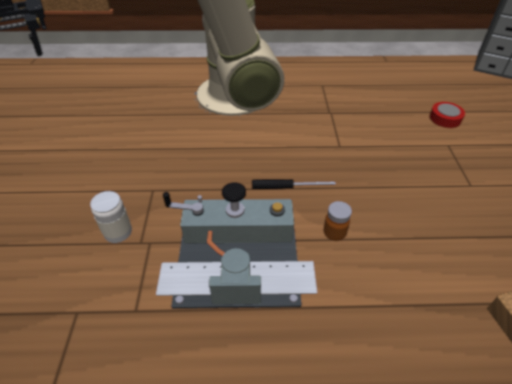

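View pics/side0.png

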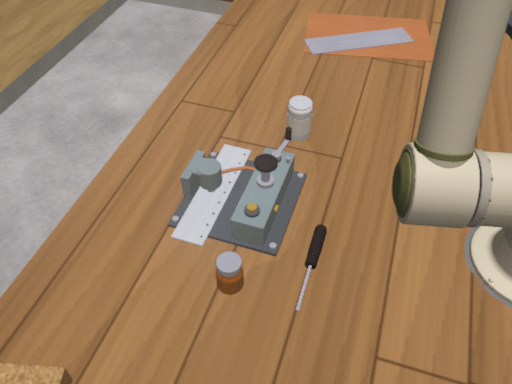

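The scene picture shows the pump unit with its plunger cap at (234,190), lever post at (166,200), brass pin at (277,208), tin at (110,217), jar at (338,220) and driver at (290,184). In the side picture the cap is at (265,163) and the post at (288,133). Both match the network points. Pump yaw is about 0 and the valve is at about 0.16 rad.

Next I move above the +x side of the post, with the fingers shut.

```bash
python3 -m creep '[46,-17.4,6,25.5,46,-17.4,6,25.5,46,-17.4,6,25.5,46,-17.4,6,25.5,46,-17.4,6,25.5,46,-17.4,6,25.5,46,-17.4,6,25.5,46,-17.4,6,25.5,46,-17.4,6,25.5,46,-17.4,6,25.5,46,-17.4,6,25.5,46,-17.4,6,25.5,46,-17.4,6,25.5,46,-17.4,6,25.5,46,-17.4,6,25.5,46,-17.4,6,25.5]' 1 20
python3 - <<'E'
from h import *
s=monitor.sense();print(s['position'],R.from_quat(s['tool_rot']).as_matrix().round(3),s['width'],s['joints'].round(2))
look('wrist',['lever_post','lever_pivot','plunger_top'],'w1.png')
look('side',['lever_post','plunger_top'])
E
```

```text
time: 2.5
position: [0.5661, -0.1191, 0.179]
tool_rot: [1.0, -0.0, 0.0, 0.0]
ft_force: [-0.2, -0.1, 0.3]
width: 0.0005
grasp_force: 0.0
[ 0.56606024 -0.11911636  0.17898432] [[ 1. -0.  0.]
 [-0. -1. -0.]
 [ 0.  0. -1.]] 0.0005057743423993503 [-0.41  0.48  1.42 -0.    1.25  1.16]
wrist lever_post 0.69 [ 0.5362 -0.1121  0.117 ] [254. 248.]
wrist lever_pivot 0.87 [ 0.5483 -0.0547  0.088 ] [177. 214.]
wrist plunger_top 0.77 [0.5442 0.0204 0.1347] [ 38. 250.]
side lever_post 0.53 [ 0.5423 -0.238   0.0015] [297. 133.]
side lever_post 0.49 [ 0.5403 -0.1135  0.1166] [287. 128.]
side plunger_top 0.63 [0.5506 0.0174 0.1372] [265. 159.]
```

View pics/w1.png

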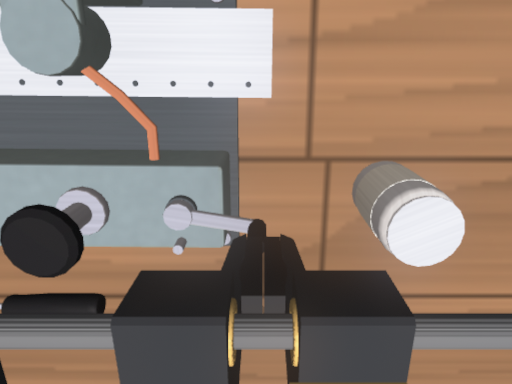

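The wrist picture shows the post at (256,230), beside and on the -x side of the finger line. The hub is at (178,212), the stop peg at (179,246) and the cap at (42,240). I go down beside the post and push it round the arc.

```bash
python3 -m creep '[0,0,4,0,0,0,7,0,0,0,8.2,0,0,0,8.2,0]' && python3 -m creep '[-0.7,-0.1,0,5,-1.3,-0.2,0,11,-2,-0.2,0,17,-2.6,-0.2,0,23,-3.2,-0.3,0,29,-3.8,-0.5,0,34,-4.4,-0.75,0,40,-4.95,-1.05,0,46,-5.45,-1.4,0,52,-5.95,-1.8,0,57,-6.3,-2.1,0,62,-6.6,-2.45,0,66,-6.85,-2.8,0,70,-7.05,-3.1,0,73,-7.05,-3.1,0,73]'
python3 - <<'E'
from h import *
look('wrist',['lever_post','lever_pivot'],'w2.png')
look('side',['lever_post','lever_pivot'])
look('scene',['lever_post','lever_pivot'])
E
```

```text
time: 3.25
position: [0.5659, -0.1181, 0.0957]
tool_rot: [1.0, 0.0, -0.001, -0.0]
ft_force: [-0.2, 0.2, 0.5]
width: 0.0003
grasp_force: 0.0
time: 4.75
position: [0.4966, -0.0876, 0.0984]
tool_rot: [0.804, -0.595, 0.001, -0.0]
ft_force: [0.0, 0.3, -0.6]
width: 0.0003
grasp_force: 0.0
wrist lever_post 0.91 [ 0.4889 -0.0704  0.1156] [269. 308.]
wrist lever_pivot 0.8 [ 0.5483 -0.0558  0.0867] [151. 267.]
side lever_post 0.55 [ 0.4935 -0.0734  0.1144] [303. 145.]
side lever_pivot 0.77 [ 0.5494 -0.0549  0.0856] [275. 154.]
scene lever_pivot 0.76 [ 0.544  -0.0577  0.0859] [196. 205.]
```

View pics/w2.png

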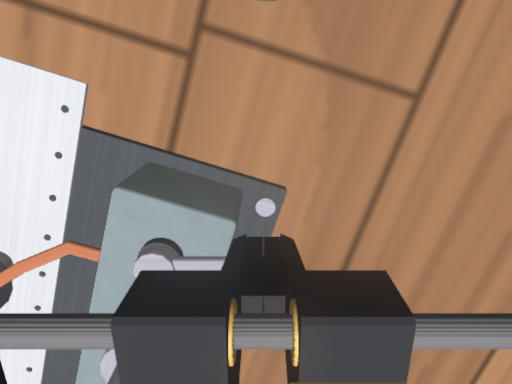

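The wrist picture shows the arm of the lever going from the hub at (155,262) to behind the fingers at about (230,262). It's almost closed, at roughly 1.27 rad. I push slightly further until the stop is felt.

```bash
python3 -m creep '[-0.15,0,0,0,-0.3,0,0,0,-0.3,0,0,0]'
```

```text
time: 5.5
position: [0.4952, -0.0852, 0.0969]
tool_rot: [0.804, -0.594, 0.001, 0.0]
ft_force: [0.1, -5.4, -0.6]
width: 0.0006
grasp_force: 2.8
```

```bash
python3 -m creep '[1.5,0,0,0,3,0,0,0,3,0,-4,0,3,0,-7,0,0,-2,-7,-10,-3,-4,-7,-18,-6,-6,-7,-27,-8.4,-8.1,-7,-36,-8.4,-8.1,-7,-44,-8.4,-8.1,-7,-52,-8.4,-8.1,-7,-60,-8.4,-8.1,-7,-68,-8.4,-8.1,-7,-73,-8.4,-8.1,-7,-73,-8.4,-8.1,-7,-73]'
python3 - <<'E'
from h import *
print(monitor.sense()['tool_rot'])
look('wrist',['lever_post','lever_pivot','plunger_top','pin_top'],'w3.png')
look('side',['plunger_top','lever_post','pin_top'])
E
```

```text
time: 7.0
position: [0.548, 0.0189, 0.1666]
tool_rot: [1.0, -0.001, -0.0, -0.0]
ft_force: [-0.4, 0.2, -0.2]
width: 0.0005
grasp_force: 0.0
[ 9.99999345e-01 -1.13662063e-03 -1.15391102e-04 -7.35651318e-05]
wrist lever_post 0.91 [ 0.4902 -0.0675  0.1159] [394. 293.]
wrist lever_post 0.44 [5.492e-01 2.351e-01 1.000e-04] [ 32. 165.]
wrist lever_pivot 0.7 [ 0.5481 -0.0526  0.0886] [368. 197.]
wrist plunger_top 0.57 [0.5452 0.0178 0.1352] [267. 231.]
wrist pin_top 0.68 [0.5485 0.1072 0.0907] [135. 198.]
wrist pin_top 0.2 [ 0.548  -0.0552  0.087 ] [371. 197.]
side plunger_top 0.84 [0.5495 0.015  0.1373] [266. 158.]
side lever_post 0.57 [ 0.4918 -0.0685  0.1152] [303. 146.]
side lever_post 0.34 [ 0.5469  0.0186 -0.0016] [265. 205.]
side pin_top 0.38 [0.5501 0.1044 0.0852] [251. 207.]
```

View pics/w3.png

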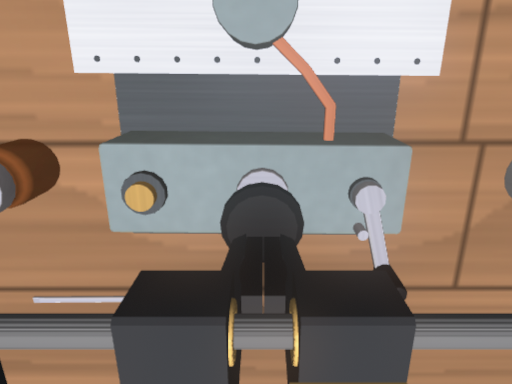

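The picture shows the lever arm pointing from the hub (370,197) to the post (392,285), lying against its peg at (361,232), so it is closed. The fingers are over the cap at (262,225), and the pin at (140,197) is clear. First stroke:

```bash
python3 -m creep '[0,0,2.5,0,0,0,3.5,0,0,0,4.5,0,0,0,5.5,0,0,0,6.1,0,0,0,6.3,0,0,0,6.3,0]'
```

```text
time: 8.15
position: [0.5476, 0.0196, 0.1046]
tool_rot: [1.0, 0.0, -0.0, 0.0]
ft_force: [-5.8, -0.3, 10.0]
width: 0.0003
grasp_force: 4.9
```

```bash
python3 -m creep '[0,0,0.2,0,0,0,0.2,0]'; python3 -m creep '[0,0,-1,0,0,0,-2,0,0,0,-3,0,0,0,-4,0,0,0,-4.5,0,0,0,-4.5,0,0,0,-4.5,0]'
python3 - <<'E'
from h import *
p,T=look('side',['pin_top','plunger_top'])
p,T=look('wrist',['pin_top','plunger_top'])
E
```

```text
time: 8.35
position: [0.5477, 0.0196, 0.1043]
tool_rot: [1.0, 0.001, 0.0, 0.0]
ft_force: [-12.2, 2.1, 24.6]
width: 0.0007
grasp_force: 12.2
time: 9.05
position: [0.5477, 0.0195, 0.1463]
tool_rot: [1.0, 0.0, -0.0, -0.0]
ft_force: [-0.0, 0.5, 1.0]
width: 0.0003
grasp_force: 0.0
side pin_top 0.68 [0.5503 0.1041 0.0914] [251. 205.]
side plunger_top 0.76 [0.548  0.016  0.1387] [266. 158.]
wrist pin_top 0.89 [0.549  0.1047 0.0932] [127. 209.]
wrist pin_top 0.29 [0.5431 0.0163 0.1331] [271. 249.]
wrist plunger_top 0.83 [0.5446 0.019  0.1345] [266. 248.]
```

The bottom stop was felt (24 N), the plunger came back up and the pin has risen. Three more full strokes.

```bash
python3 -m creep '[0,0,1.5,0,0,0,3,0,0,0,4.0,0,0,0,4.3,0,0,0,4.3,0,0,0,3,0,0,0,1.5,0,0,0,0,0,0,0,0,0,0,0,0,0]'; python3 -m creep '[0,0,1.5,0,0,0,3,0,0,0,4.0,0,0,0,4.3,0,0,0,4.3,0]'; python3 -m creep '[0,0,-1.3,0,0,0,-2.8,0,0,0,-4.3,0,0,0,-4.3,0,0,0,-4.3,0]'
python3 - <<'E'
from h import *
p,T=look('side',['pin_top','plunger_top'])
p,T=look('wrist',['pin_top','plunger_top'])
E
python3 -m creep '[0,0,1.5,0,0,0,3,0,0,0,4.0,0,0,0,4.3,0,0,0,4.3,0]'; python3 -m creep '[0,0,-1.3,0,0,0,-2.8,0,0,0,-4.3,0,0,0,-4.3,0,0,0,-4.3,0]'
python3 - <<'E'
from h import *
p,T=look('side',['pin_top','plunger_top'])
cv2.imwrite('pics/s4.png',cv2.resize(p['pixels'][120:260,180:340,::-1],None,fx=5,fy=4.2,interpolation=2))
p,T=look('wrist',['pin_top','plunger_top'])
E
```

```text
time: 10.35
position: [0.5476, 0.0195, 0.1462]
tool_rot: [1.0, 0.0, -0.0, -0.0]
ft_force: [-0.6, -0.4, 0.4]
width: 0.0004
grasp_force: 0.0
time: 10.85
position: [0.5485, 0.0194, 0.1044]
tool_rot: [1.0, 0.0, 0.001, 0.0]
ft_force: [-0.9, -0.1, 12.9]
width: 0.0005
grasp_force: 6.3
time: 11.35
position: [0.5473, 0.0196, 0.1455]
tool_rot: [1.0, 0.0, -0.001, -0.0]
ft_force: [0.1, 0.6, -0.0]
width: 0.0007
grasp_force: 0.0
side pin_top 0.5 [0.5503 0.1073 0.1089] [250. 200.]
side plunger_top 0.62 [0.5479 0.0176 0.1336] [266. 160.]
wrist pin_top 0.58 [0.5477 0.1087 0.1087] [110. 221.]
wrist plunger_top 0.86 [0.546  0.0183 0.134 ] [268. 245.]
time: 12.15
position: [0.5488, 0.0193, 0.1048]
tool_rot: [1.0, 0.0, 0.002, 0.0]
ft_force: [0.5, 0.6, 9.8]
width: 0.0007
grasp_force: 4.8
time: 12.65
position: [0.5476, 0.0195, 0.1461]
tool_rot: [1.0, 0.0, -0.0, -0.0]
ft_force: [1.4, 0.1, 0.3]
width: 0.0007
grasp_force: 0.0
side pin_top 0.72 [0.5504 0.1069 0.1149] [250. 198.]
side plunger_top 0.57 [ 0.5491 -0.0504  0.0856] [274. 156.]
wrist pin_top 0.87 [0.5489 0.1044 0.1179] [111. 226.]
wrist plunger_top 0.77 [0.5448 0.0199 0.1376] [264. 250.]
```

View pics/s4.png

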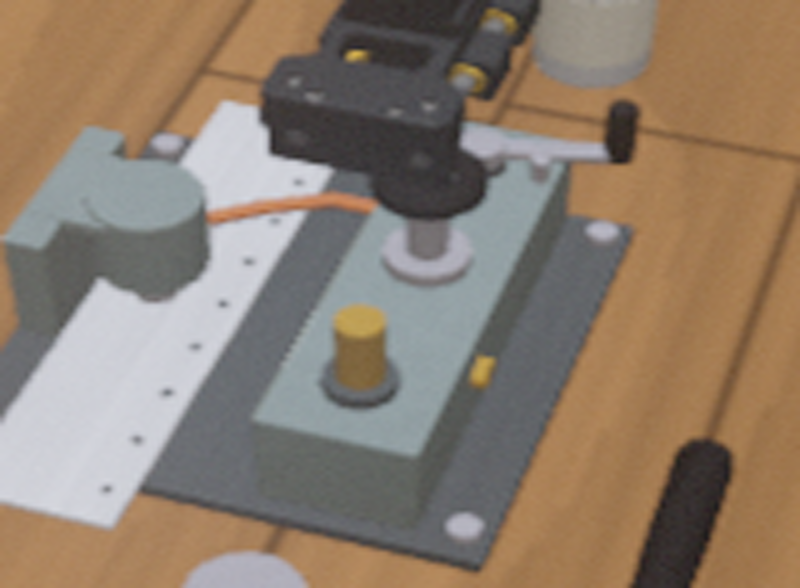

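The crop shows the brass pin at (360,345) well out of its collar, top at about 0.117 m, with no groove visible yet. One more stroke.

```bash
python3 -m creep '[0,0,1.5,0,0,0,3,0,0,0,4.0,0,0,0,4.4,0,0,0,4.4,0]'; python3 -m creep '[0,0,-1.3,0,0,0,-2.8,0,0,0,-4.4,0,0,0,-4.4,0,0,0,-4.4,0]'
python3 - <<'E'
from h import *
p,T=look('side',['pin_top','plunger_top'])
a=cv2.resize(p['pixels'][180:230,225:285,::-1],None,fx=8,fy=8,interpolation=2)
p,T=look('wrist',['pin_top','plunger_top'])
b=p['pixels'][150:300,50:190,::-1]; b=cv2.resize(b,(300,400),interpolation=2)
cv2.imwrite('pics/s5.png',np.hstack([a,b]))
E
```

```text
time: 13.45
position: [0.5489, 0.0193, 0.1044]
tool_rot: [1.0, 0.0, 0.002, 0.0]
ft_force: [-2.0, 0.3, 14.7]
width: 0.0006
grasp_force: 6.9
time: 13.95
position: [0.5476, 0.0195, 0.1461]
tool_rot: [1.0, 0.0, -0.0, -0.0]
ft_force: [-0.5, -0.4, -1.1]
width: 0.0001
grasp_force: 0.0
side pin_top 0.63 [0.5497 0.1028 0.1212] [251. 194.]
side plunger_top 0.79 [0.551  0.0152 0.1348] [265. 159.]
wrist pin_top 0.75 [0.5518 0.1064 0.1254] [100. 227.]
wrist plunger_top 0.74 [0.5427 0.0171 0.1341] [270. 251.]
```

View pics/s5.png

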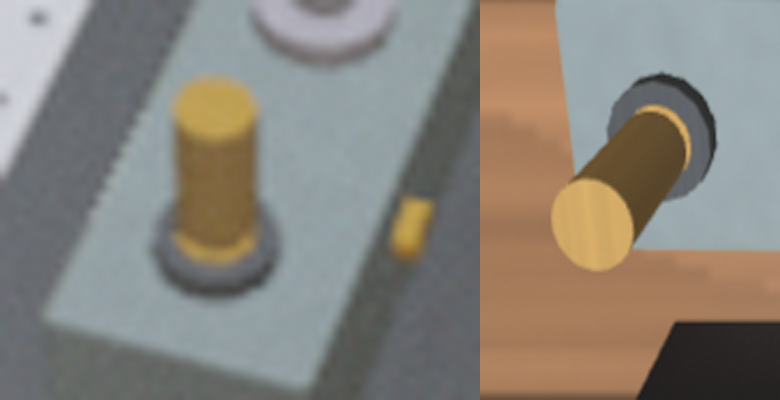

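The crop shows the pin nearly out, but no clear dark groove at its foot; there is a bright rim at (215,250). An extra stroke does no harm, so I do one more and compare.

```bash
python3 -m creep '[0,0,1.5,0,0,0,3,0,0,0,4.0,0,0,0,4.4,0,0,0,4.4,0]'; python3 -m creep '[0,0,-1.3,0,0,0,-2.8,0,0,0,-5.4,0,0,0,-7.4,0,0,0,-7.4,0]'
python3 - <<'E'
from h import *
p,T=look('side',['pin_top','plunger_top','lever_post','jar','tin','driver'])
a=cv2.resize(p['pixels'][180:230,225:285,::-1],None,fx=8,fy=8,interpolation=2)
p,T=look('wrist',['pin_top','plunger_top','lever_post'])
b=p['pixels'][150:300,50:190,::-1]; b=cv2.resize(b,(300,400),interpolation=2)
cv2.imwrite('pics/s6.png',np.hstack([a,b]))
E
```

```text
time: 14.75
position: [0.5488, 0.0194, 0.1044]
tool_rot: [1.0, 0.0, 0.002, 0.0]
ft_force: [-1.3, 0.8, 13.3]
width: 0.0001
grasp_force: 6.9
time: 15.25
position: [0.5488, 0.0194, 0.1789]
tool_rot: [1.0, 0.0, 0.002, 0.0]
ft_force: [0.7, 0.3, -0.9]
width: 0.0003
grasp_force: 0.0
side pin_top 0.56 [0.5531 0.1005 0.1225] [250. 192.]
side plunger_top 0.94 [0.5528 0.0135 0.1384] [264. 157.]
side plunger_top 0.7 [0.5509 0.107  0.1226] [250. 195.]
side lever_post 0.49 [ 0.4918 -0.0718  0.1121] [303. 146.]
side jar 0.93 [5.507e-01 2.327e-01 4.000e-04] [230. 284.]
side tin 0.84 [ 0.5414 -0.2345  0.0068] [297. 132.]
side tin 0.18 [0.5505 0.0176 0.1358] [265. 159.]
side driver 0.71 [ 0.4913 -0.0667  0.1132] [303. 147.]
side driver 0.65 [ 0.4134  0.1501 -0.0016] [309. 269.]
wrist pin_top 0.91 [0.5505 0.1048 0.1223] [127. 207.]
wrist plunger_top 0.64 [0.5457 0.0198 0.1355] [264. 222.]
wrist lever_post 0.58 [ 0.4856 -0.0697  0.1139] [392. 289.]
```

View pics/s6.png

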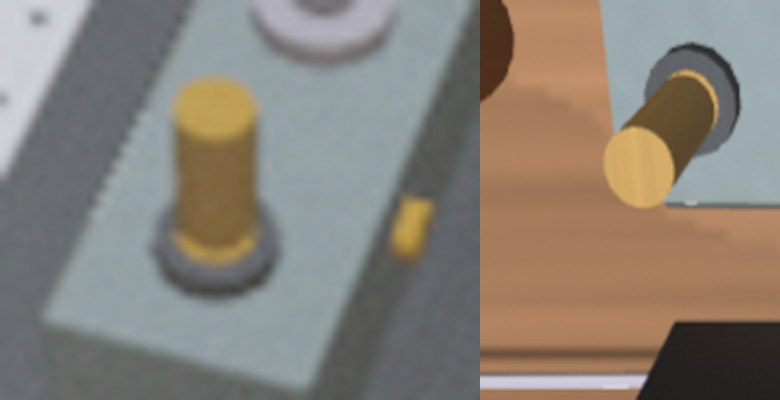

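The side view of the pin is identical before and after the extra stroke. Its top is at about 0.123–0.125 m and its foot rim shows above the collar, so it's fully out. The lever is closed, the plunger is up, and the jar, tin and driver haven't moved.

```bash
python3 -c "
from plant import job
print(job.finish_job())"
```

```text
the job is handed in; nothing more can be done
None
```

The job is handed in: the lever is closed against its stop, and six full strokes left the pin fully out (top about 0.123–0.125 m; a last extra stroke did not move it). I never clearly saw the dark groove at the pin's foot. The plunger is released and fully up, and the jar, tin and screwdriver have not moved.

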